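Unbolt the charging case and hold its lid open

ROBOT

A 6-joint arm with a two-finger parallel gripper is mounted at the origin on the work surface. World frame = base frame: x ahead of the robot, y to its left, z up, the work surface at z = 0. Lengths are in m, angles in rad, forces in N, time in s.
With the tool pointing down it reaches from about 0.4 to 0.925 m from the base axis. Payload 3.4 kg.
Tool frame: the origin (TCP) lies between the finger pads; the fingertips stand 19 mm ahead of it and the grasp point (between the pads) is the TCP; z points along the fingers, y is the line along which they close (so a half turn about z gives the same grasp; the last joint's range is limited). The gripper opens to 85 mm and grips with 20 to 120 N. Pads are 22 mm wide; open, the fingers measure 114 mm over their backs; the gripper's body (76 mm by 85 mm) begins 54 mm behind the grasp point. The pads swing forward as they close: fully open they stand 13 mm farther back than shut.
Start: joints at [-1.28, 0.307, 1.506, -0, 1.328, -0.073], TCP at [0.205, -0.537, 0.25] pointing down, gripper open.
Joint ranges: [-3.12, 3.12], [-1.05, 2.28], [0.14, 2.33], [-1.42, 4.57], [0.1, 2.73], [-2.68, 2.68]. Speed limits (rad/s): [2.57, 2.57, 3.14, 3.14, 3.14, 3.14].

INTERFACE

Orientations are given as a rotation vector (axis times angle).
In Python, from workcell import get_obs, grab_frame, get_calibration, hand_in, silhouettes, mark_of gives the robot as it stands. The module is installed in compiled form; this text tells all that it offers.
- The arm moves only by the tool servo_tool, never from a script. Its argument "increments" is a list that holds one entry, the list of rows, each a list of 7 numbers: the turn, a rotation vector about the tool's x, y, z in rad, then the shift along the tool's x, y, z in cm, then the closure, from -1 (fully open) to 1 (shut), so that 0 is half open. In form: [[[rx, ry, rz, x, y, z, jaw], ...]]. A call has 1 to 20 rows; each row is the pose to reach, as a shift and turn from the pose commanded when the call began, along the tool's axes at that moment; what a row does not reach only later rows make up. A row lasts 1/8 s, in which the tool goes at most 62.5 mm and 10.7 degrees, less where a joint would pass 70% of its speed; a pose out of reach is approached as far as the arm can. A call with a gripper value outside its range is refused whole. The fingers move at their own pace and stop on an object; the grip force is fixed at half the most. Time passes only in rows, so rows that repeat a pose let the fingers close. It gives the time, the measured TCP pose, the force, the opening and the grip force at its end, in the units of the state.
- get_obs(): the state, without advancing time (a new reading comes with each control period).
- grab_frame(name): name is "scene" or "top"; returns (picture, depth): 420x560x3 uint8, blue, green, red; 420x560 float32, m along the optical axis (not along the pixel's ray), 0 where there is no reading.
- get_calibration(name): a dict with "K" (3x3 intrinsics, pixels), "distortion" ([k1, k2, p1, p2, k3] as OpenCV has them; the pictures are not rectified), "extrinsics" (4x4, takes a point from world to camera coordinates). Camera axes: x right, y down, z forward; pixel columns grow to the right and rows downward; lengths in m; the calibration is good to about 2 mm. A picture is of the moment at which its call begins. get_calibration takes no time and is no camera call.
- hand_in(): hands the job in; it is judged then, once.
Trained networks look in the newest picture that a camera, given by its name, has taken for a name from the list of things; names that differ only in an ending like _2 or _b are one class to them, and where a whole thing is asked for, a point or a joint stands for the part that bears it (a point fixed in the world has none). Each returns a list of dicts, best first, with "p" (0 to 1); they miss things now and then, are a little off and sometimes report something else, mostly with a low value. They report only what shows in the picture. A call takes as long as a camera call. They do not tell look-alikes from the thing itself.
- silhouettes(query, camera): "mask" (420x560 bool, what is visible of it) and "extent" ([left, top, right, bottom] in pixels, round what is visible of it).
- mark_of(query, camera): "uv" ([column, row] in pixels: a listed point, or the origin of a listed thing).
The state is a dict: "t": time; "joint_positions": joint angles; "qd": joint speeds; "effort": joint torques, N m; "tool_pos": TCP position; "ee_rot": TCP orientation; "contact_force": force on the tool from outside, world axes, zero at the start; "moment": the same for the moment, N m; "width": finger opening in m; "grip_force": force on a finger pad.
Only numpy, scipy, OpenCV 4.12 (cv2) and the standard library are available. Lean on these libraries where they do the work, as an engineer would, in place of code of your own. Each camera call takes 0.05 s, during which the arm holds its last target. There are 200 camera calls.

TASK

Draw the red-handled locking bolt sideways out of the hasp on the front of the charging case and leave it lying in the shallow blue tray. Then take the orange tab, raise the lid and finish while still holding it open at 45 degrees: the lid has no stay and falls shut if you let go. Leave everything else on the table where it is.

Things in the scene. Friction and masses are not known exactly. Their poses are not given: they have to be found in the camera images.
- case: Grey flight case with aluminium edges, fixed to the table, 260 (x) x 340 (y) mm, its rim 112 mm above the table, the lid on top up to 134 mm. Origin under the centre of its base; x points from its front face (towards the robot) to its hinges at the back, y to its left, z up. The front face is at x = -130 mm.
- hasp (a point): Middle of the steel hasp on the case's front, with the case's axes, 86 mm above the table: two fixed cheeks, each 8 mm thick, and a steel loop of the lid between them, 44 mm long in all along y, reaching 43 mm out from the front face, up to 122 mm high. The bolt passes through all three along y, in openings 16 mm wide (2 mm play each side), and blocks the lid until it is out.
- bolt_grip (a point): Point to grip on the bolt's upright red handle, a flat tab 26 (x) x 14 (y) mm standing on the outer end of the bar; 126 mm above the table at the start, the handle's top 24 mm higher; 30 mm or more free on both y sides. Axes: y along the bar, which reaches from here towards +y. Loose, 0.1 to 0.15 kg; pull it towards -y of the case: clear of the hasp after 80 mm.
- bolt_mid (a point): Middle of the bolt's steel bar, 12 x 12 x 112 mm along its y; 49 mm towards +y of the handle's grip point and 40 mm below it. The undersides of bar and handle are level, 46 mm below the grip point.
- tray: Shallow blue tray, fixed to the table, 150 (x) x 180 (y) x 22 (z) mm, walls and floor 5 mm thick. Origin under its centre, z up.
- lid_grip (a point): Point to grip on the orange pull tab at the lid's front edge, moving with the lid. The tab is 16 mm thick (y), stands 44 mm out and is 30 mm high; the point is mid-thickness and mid-height, 27 mm out from the front face, 123 mm above the table when shut. Axes: the lid's, equal to the case's when shut. Pinched across its thickness it can turn between the fingers as the lid swings; y sides free.
- lid_hinge (a point): Middle of the hinge line at the top back edge of the case, 112 mm above the table; the line runs along the case's y. The grip point lies 287 mm in front of it and 11 mm above it when shut, and rises in an arc about it.
- lid (a joint): Lid angle in rad: 0 shut, growing as the front edge rises, 0.785 = 45 degrees, range 0 to 1.9. No stay, hardly any friction: it falls shut. The lid weighs 0.5 to 0.8 kg; about 3 N at the tab carries it.
- water_bottle: Clear water bottle with a blue cap, 64 mm across, 190 mm tall, standing; origin under its centre. Leave alone.
- tape_roll: Roll of black tape lying flat, 100 mm across, 48 mm high; origin under its centre. Leave alone.
- microphone: Black handheld microphone lying on its side, about 220 mm long, 50 mm high; origin under its middle. Leave alone.
- di_box: Blue metal box with sockets, 110 x 90 x 50 mm; origin under its centre. Leave alone.
Mind the look-alikes: they are no part of the job. Of the things that look like the tray, the larger one is meant. Of the things like the part that bears bolt_grip, leave any that is yellow; of the rest the larger one is meant.

How it is judged:
On the way, in this order (a step that is already met when the one before it is completed fails the run):
1. the bolt lies in the blue tray, let go, and the lid is still shut (x of bolt_mid in the frame of tray between -0.07 and 0.07 m and y of bolt_mid in the frame of tray between -0.085 and 0.085 m and z of bolt_mid in the frame of tray below 0.035 m and contact force between the fingers and bolt below 0.2 N and value of joint lid below 0.1 rad), for 0.3 s.
2. the lid is held open at 45 degrees, within 5 (value of joint lid between 0.698 and 0.873 rad), for 0.2 s.
At the end, for the whole second after the job is handed in: The fingers carry the lid (over 1 N) at 45 degrees within 5, at rest (under 0.05 rad/s), through the last second; the bolt, let go, lies in the blue tray (middle of its bar over the tray's floor and under 35 mm above the table) (all of step 2 and velocity of joint lid between -0.05 and 0.05 rad/s and contact force between the fingers and lid above 1 N and x of bolt_mid in the frame of tray between -0.07 and 0.07 m and y of bolt_mid in the frame of tray between -0.085 and 0.085 m and z of bolt_mid in the frame of tray below 0.035 m and contact force between the fingers and bolt below 0.2 N); the arm keeps its last pose, push and grip.
It fails at once if a bystander (bottle, tape, microphone or blue box) is shifted by more than 30 mm (distance of any of water_bottle, tape_roll, microphone, di_box from where it was at the start of the episode above 0.03 m).
It also fails if it takes over 61 s, if anything falls off the work surface, if the arm or the gripper's body presses on something with over 40 N, if the wrist force passes 120 N, or if a joint passes its speed limit or range.

## Working session

There is one attempt and no reset: what is moved stays moved. The work goes in short steps, Python scripts to look and compute and a tool call to move; the robot and the scene stay as the last step left them, time stands still between calls to the robot, and variables do not carry over. Pictures are saved under pics/ and viewed, at most 10 in all, crops included, and the job is handed in when it is done.

Besides the shell and the picture viewer there is one more tool, called after ">>>" in YAML: its name, and indented under it one key for each argument. servo_tool: Moves the arm, as the interface text tells. Its arguments: {"type":"object","properties":{"increments":{"type":"array","items":{"type":"array","items":{"type":"array","items":{"type":"number"}}}}},"required":["increments"]}

```bash
mkdir -p pics
cat > h.py <<'E'
import numpy as np, cv2
from workcell import *
from scipy.spatial.transform import Rotation as R
def world(cam, uv, z=None, depth=None):
    c=get_calibration(cam);K=np.array(c["K"]);D=np.array(c["distortion"]);E=np.array(c["extrinsics"])
    uv=np.array(uv,float).reshape(-1,1,2)
    n=cv2.undistortPoints(uv,K,D).reshape(-1,2); n=np.c_[n,np.ones(len(n))]
    Rm=E[:3,:3];o=-Rm.T@E[:3,3]
    if depth is not None: return (n*np.array(depth).reshape(-1,1)-E[:3,3])@Rm
    d=n@Rm; return o+d*((np.array(z)-o[2])/d[:,2])[:,None]
def proj(cam,P):
    c=get_calibration(cam);E=np.array(c["extrinsics"])
    return cv2.projectPoints(np.array(P,float).reshape(-1,3),cv2.Rodrigues(E[:3,:3])[0],E[:3,3],np.array(c["K"]),np.array(c["distortion"]))[0].reshape(-1,2)
E
python3 - <<'E'
from h import *
np.set_printoptions(precision=3,suppress=True)
for c in("scene","top"):
    im,d=grab_frame(c);cv2.imwrite(f"pics/{c}0.png",im)
    for q,z in(("case",0),("hasp",.086),("bolt_grip",.126),("bolt_mid",.086),("tray",0),("lid_grip",.123),("lid_hinge",.112)):
        for m in mark_of(q,c)[:3]: print(c,q,round(m["p"],2),np.array(m["uv"]),world(c,m["uv"],z)[0])
E
```

```text
scene case 0.9 [292.9 258.1] [0.625 0.069 0.   ]
scene hasp 0.9 [301.5 210.6] [ 0.484 -0.011  0.086]
scene bolt_grip 0.66 [228.1 207.6] [ 0.68  -0.194  0.126]
scene bolt_grip 0.62 [290.6 194.2] [ 0.476 -0.072  0.126]
scene bolt_grip 0.53 [340.2 217.1] [0.454 0.142 0.126]
scene bolt_mid 0.52 [234.  217.8] [ 0.676 -0.172  0.086]
scene bolt_mid 0.49 [335.9 218.5] [0.435 0.111 0.086]
scene bolt_mid 0.39 [297.6 207.3] [ 0.48  -0.034  0.086]
scene tray 0.93 [226.6 153.4] [ 0.341 -0.57   0.   ]
scene tray 0.72 [240.  184.4] [ 0.456 -0.369  0.   ]
scene lid_grip 0.72 [330.4 214.5] [0.464 0.106 0.123]
scene lid_hinge 0.92 [271.9 258.5] [0.75  0.084 0.112]
top case 0.81 [247.7 199.9] [0.626 0.069 0.   ]
top hasp 0.7 [273.3 246.6] [ 0.469 -0.01   0.086]
top bolt_grip 0.74 [299.  240.6] [ 0.479 -0.081  0.126]
top bolt_grip 0.63 [363.6 195.1] [ 0.603 -0.266  0.126]
top bolt_grip 0.49 [237.3 277.6] [0.382 0.087 0.126]
top bolt_mid 0.68 [244.8 287.9] [0.355 0.071 0.086]
top bolt_mid 0.53 [347.7 194.1] [ 0.616 -0.228  0.086]
top tray 0.97 [464.7 287.8] [ 0.343 -0.575  0.   ]
top tray 0.75 [386.4 254.5] [ 0.447 -0.349  0.   ]
top tray 0.23 [298.  241.3] [ 0.493 -0.083  0.   ]
top lid_grip 0.81 [231.6 247.8] [0.463 0.103 0.123]
top lid_hinge 0.86 [244.1 150.1] [0.748 0.069 0.112]
```

View pics/scene0.png

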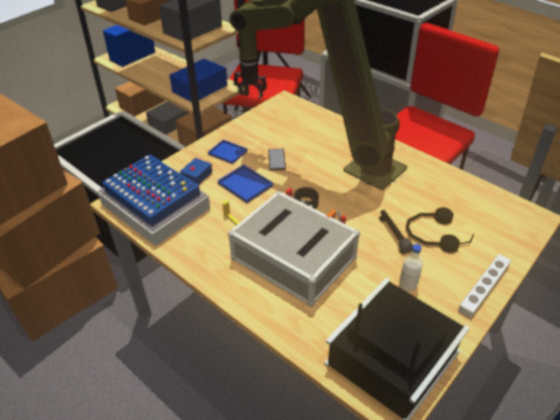

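View pics/top0.png

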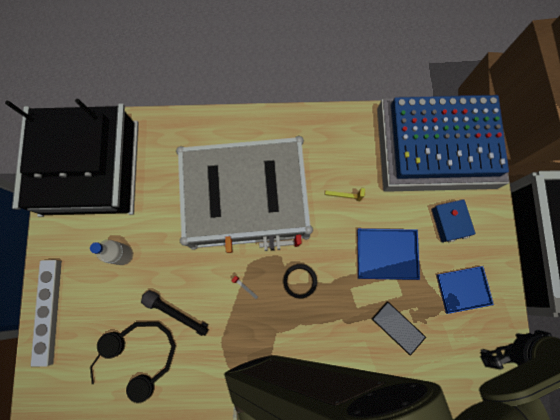

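The top view shows the red handle at about (298,241), the hasp at (272,242), the orange tab at (229,244), the larger tray at (388,254) and the tape at (300,281). Next I measure the case yaw, the handle and the tray.

Run:
```python
from h import *
np.set_printoptions(precision=3,suppress=True)
im,d=grab_frame("top")
def show(q,i=None):
  for s in silhouettes(q,"top")[:3]:
    m=s["mask"];v,u=np.nonzero(m);dd=d[v,u];ok=dd>0
    P=world("top",np.c_[u,v][ok],depth=dd[ok])
    print(q,round(s["p"],2),s["extent"],"n",m.sum(),"z",np.percentile(P[:,2],[5,50,95]))
    zt=np.percentile(P[:,2],90); 
    T=P[abs(P[:,2]-zt)<.012]
    r=cv2.minAreaRect(T[:,:2].astype(np.float32)*1000); print("   top rect mm",np.array(r[0]),np.array(r[1]),r[2],"mean",T.mean(0))
for q in("case","tray","bolt_grip","lid_grip","tape_roll"): show(q)
c=world("top",[[181,148],[301,139],[308,233],[184,243]],.134);print(c)
for a,b in((0,1),(3,2)): e=c[a]-c[b];print(np.degrees(np.arctan2(-e[0],e[1])))
for a,b in((0,3),(1,2)): e=c[a]-c[b];print(np.degrees(np.arctan2(e[1],e[0])))
x,y=215,170
cv2.imwrite("pics/crop.png",cv2.resize(im[205:305,215:435],None,fx=3.6,fy=3.6,interpolation=cv2.INTER_CUBIC))
```

```text
case 0.85 [178.9, 138.2, 311.9, 253.5] n 12852 z [0.118 0.135 0.138]
   top rect mm [610.724  70.288] [309.946 362.748] 3.9201500415802 mean [0.623 0.074 0.135]
tray 0.94 [437.4, 265.4, 491.7, 312.9] n 2020 z [-0.     0.005  0.017]
   top rect mm [ 338.983 -571.601] [118.362 149.378] 8.81521987915039 mean [ 0.338 -0.571  0.007]
tray 0.8 [359.1, 226.8, 419.6, 280.4] n 3178 z [0.001 0.006 0.023]
   top rect mm [ 450.028 -348.595] [181.403 150.748] 87.64492797851562 mean [ 0.451 -0.349  0.015]
bolt_grip 0.59 [260.5, 233.2, 301.7, 244.6] n 161 z [0.081 0.095 0.147]
   top rect mm [482.147 -77.069] [13.357 24.804] 89.1015625 mean [ 0.482 -0.077  0.145]
bolt_grip 0.56 [233.7, 277.5, 254.7, 297.4] n 129 z [-0.001  0.01   0.056]
   top rect mm [383.158 103.311] [ 8.042 16.108] 40.741737365722656 mean [0.382 0.104 0.053]
bolt_grip 0.48 [328.0, 190.0, 364.9, 199.4] n 226 z [0.005 0.014 0.072]
   top rect mm [ 626.606 -271.967] [13.445 23.428] 78.70620727539062 mean [ 0.626 -0.271  0.069]
lid_grip 0.57 [179.1, 137.3, 313.8, 252.3] n 12589 z [0.13  0.135 0.139]
   top rect mm [611.832  71.069] [314.401 364.977] 3.708556652069092 mean [0.624 0.074 0.135]
tape_roll 0.92 [283.5, 260.8, 318.0, 296.6] n 435 z [0.033 0.048 0.052]
   top rect mm [375.6   -81.398] [92.277 96.539] 88.78143310546875 mean [ 0.374 -0.082  0.048]
tape_roll 0.48 [256.6, 233.8, 300.5, 246.6] n 187 z [0.001 0.093 0.147]
   top rect mm [482.147 -77.069] [13.357 24.804] 89.1015625 mean [ 0.482 -0.078  0.144]
[[ 0.75   0.247  0.134]
 [ 0.77  -0.095  0.134]
 [ 0.498 -0.106  0.134]
 [ 0.478  0.231  0.134]]
3.196324347551832
3.4294535667824233
3.343047626862894
2.3137018985089153
```

View pics/crop.png

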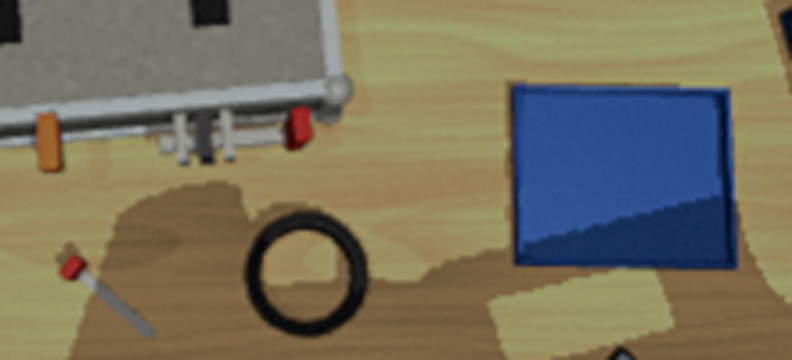

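The crop confirms it: red handle at about (0.482,-0.077), handle top z 0.147, hasp beside it, and the larger tray centred at (0.450,-0.349). The case yaw is about 3.1°. Next I work out the moves.

```bash
cat >> h.py <<'E'
np.set_printoptions(precision=3,suppress=True)
TH=np.radians(3.1)
def ori(yaw=TH,pitch=0.):  # tool down, tool y along case y (either sign); pitch>0: fingers point forward
    T0=R.from_rotvec(get_obs()["ee_rot"]); c=[]
    for s in(1,-1):
        M=R.from_euler('z',yaw)*R.from_euler('y',-pitch)*R.from_matrix(np.diag([s,-s,-1.]))
        c.append(M)
    return min(c,key=lambda M:(T0.inv()*M).magnitude())
def inc(*targets):
    o=get_obs();T0=R.from_rotvec(o["ee_rot"])
    for p,M in targets:
        print(np.round((T0.inv()*M).as_rotvec(),3),np.round(T0.inv().apply(np.array(p)-o["tool_pos"])*100,2))
E
python3 - <<'E'
from h import *
o=get_obs();print(R.from_rotvec(o["ee_rot"]).as_matrix(),o["width"],o["contact_force"])
M=ori()
inc(((.482,-.077,.25),M),((.482,-.077,.128),M))
E
```

```text
[[ 0.935  0.356  0.   ]
 [ 0.356 -0.935 -0.   ]
 [-0.     0.    -1.   ]] 0.08548824542134897 [ 0.226 -1.022  0.949]
[ 0.   -0.    0.31] [ 42.31 -33.15   0.03]
[ 0.   -0.    0.31] [ 42.31 -33.15  12.23]
```

>>> servo_tool:
  increments:
    - [[0,0,0.1,10,-8,0,-0.5],[0,0,0.2,21,-16.5,0,0],[0,0,0.31,32,-25,0,0.05],[0,0,0.31,42.3,-33.15,0,0.05],[0,0,0.31,42.3,-33.15,0,0.05],[0,0,0.31,42.3,-33.15,0,0.05],[0,0,0.31,42.3,-33.15,0,0.05],[0,0,0.31,42.3,-33.15,3,0.05],[0,0,0.31,42.3,-33.15,5,0.05],[0,0,0.31,42.3,-33.15,5,0.05],[0,0,0.31,42.3,-33.15,5,0.05],[0,0,0.31,42.3,-33.15,5,0.05]]

```text
t: 2.6
tool_pos: [0.4821, -0.0783, 0.2012]
ee_rot: [3.14, 0.082, 0.002]
contact_force: [0.0, 0.4, 1.1]
width: 0.0403
grip_force: 0.0
```

Run:
```python
from h import *
o=get_obs();print(o["t"],o["tool_pos"],o["width"],o["joint_positions"])
inc(((.482,-.077,.127),ori()))
for c in("scene","top"):
    im,d=grab_frame(c);print(c,proj(c,o["tool_pos"]))
    print([(round(m["p"],2),m["uv"]) for m in mark_of("bolt_grip",c)])
    cv2.imwrite(f"pics/{c}1.png",cv2.resize(im[140:300,190:400],None,fx=3.5,fy=3.5,interpolation=cv2.INTER_CUBIC))
```

```text
2.6 [ 0.482 -0.078  0.201] 0.04029835642442774 [-0.247  0.232  1.754 -0.     1.154  1.271]
[ 0.001 -0.002 -0.002] [-0.01 -0.13  7.42]
scene [[288.096 178.573]]
[(0.63, [341.4, 215.6]), (0.61, [227.3, 207.0]), (0.55, [288.1, 196.3]), (0.51, [195.6, 174.8]), (0.4, [243.5, 184.3])]
top [[298.709 235.404]]
[(0.54, [235.4, 280.4]), (0.49, [296.9, 240.9]), (0.46, [361.1, 194.1])]
```

View pics/scene1.png

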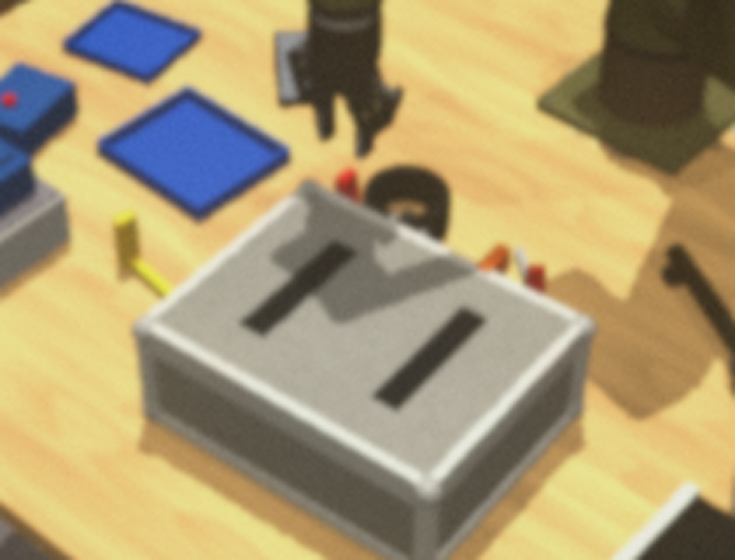

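The gripper fingers straddle the red handle (crop (347,185)). I'll descend and grip.

>>> servo_tool:
  increments:
    - [[0,0,0,0,-0.1,2,0.05],[0,0,0,0,-0.1,4,0.05],[0,0,0,0,-0.1,5.5,0.05],[0,0,0,0,-0.1,6.8,0.05],[0,0,0,0,-0.1,7.4,0.05],[0,0,0,0,-0.1,7.4,0.05],[0,0,0,0,-0.1,7.4,1],[0,0,0,0,-0.1,7.4,1],[0,0,0,0,-0.1,7.4,1],[0,0,0,0,-0.1,7.4,1],[0,0,0,0,-0.1,7.4,1],[0,0,0,0,-0.1,7.4,1]]

```text
t: 4.3
tool_pos: [0.4822, -0.0749, 0.1286]
ee_rot: [-3.139, -0.084, -0.003]
contact_force: [-2.5, 2.9, 16.1]
width: 0.0137
grip_force: 57.2
```

>>> servo_tool:
  increments:
    - [[0,0,0,0,0,-0.1,1],[0,0,0,0,1,-0.1,1],[0,0,0,0,2,-0.1,1],[0,0,0,0,3,-0.1,1]]

```text
t: 4.8
tool_pos: [0.4841, -0.105, 0.1285]
ee_rot: [-3.138, -0.083, -0.003]
contact_force: [-0.4, 4.0, 4.9]
width: 0.0134
grip_force: 58.0
```

>>> servo_tool:
  increments:
    - [[0,0,0,0,1.5,0,1],[0,0,0,0,3,0,1],[0,0,0,0,4.5,0,1],[0,0,0,0,6,0,1],[0,0,0,0,7.5,0,1],[0,0,0,0,7.5,0,1]]

```text
t: 5.55
tool_pos: [0.4877, -0.1825, 0.1271]
ee_rot: [3.14, 0.082, 0.0]
contact_force: [-0.2, -0.4, -1.3]
width: 0.0133
grip_force: 58.5
```

Run:
```python
from h import *
o=get_obs();print(o["t"],o["tool_pos"],o["width"],o["contact_force"])
M=ori()
inc(((.453,-.398,.15),M),((.453,-.398,.055),M))
im,d=grab_frame("top")
cv2.imwrite("pics/top2.png",cv2.resize(im[205:305,215:435],None,fx=3.6,fy=3.6,interpolation=cv2.INTER_CUBIC))
```

```text
5.55 [ 0.488 -0.182  0.127] 0.013303425713767072 [-0.232 -0.369 -1.325]
[ 0.    -0.    -0.002] [-4.59 21.34 -2.28]
[ 0.    -0.    -0.002] [-4.59 21.34  7.22]
```

View pics/top2.png

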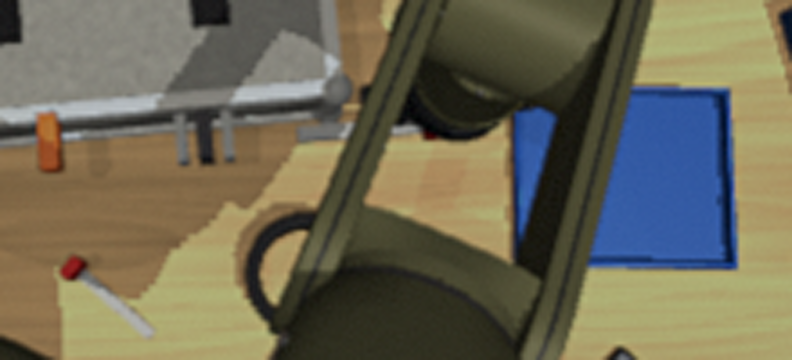

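The bolt is out, with the bar end at crop (300,132), well clear of the hasp cheeks. I'll carry it to the tray.

>>> servo_tool:
  increments:
    - [[0,0,0,-0.5,3,-1.5,1],[0,0,0,-2,8,-2.3,1],[0,0,0,-3.5,13,-2.3,1],[0,0,0,-4.6,18,-2.3,1],[0,0,0,-4.6,21.3,-2,1],[0,0,0,-4.6,21.3,0,1],[0,0,0,-4.6,21.3,2.5,1],[0,0,0,-4.6,21.3,5,1],[0,0,0,-4.6,21.3,6.5,1],[0,0,0,-4.6,21.3,7.1,1],[0,0,0,-4.6,21.3,7.3,1],[0,0,0,-4.6,21.3,7.3,1]]

```text
t: 7.1
tool_pos: [0.4536, -0.3963, 0.0552]
ee_rot: [3.139, 0.085, 0.002]
contact_force: [0.7, 0.7, -1.7]
width: 0.013
grip_force: 59.0
```

>>> servo_tool:
  increments:
    - [[0,0,0,0,0,0.2,1],[0,0,0,0,0,0.35,1],[0,0,0,0,0,0.35,1]]

```text
t: 7.48
tool_pos: [0.4538, -0.3965, 0.055]
ee_rot: [3.138, 0.085, 0.004]
contact_force: [-4.6, 3.7, 22.1]
width: 0.0133
grip_force: 62.4
```

>>> servo_tool:
  increments:
    - [[0,0,0,0,0,0,0.5],[0,0,0,0,0,0,0.1],[0,0,0,0,0,0,0],[0,0,0,0,0,0,0],[0,0,0,0,0,0,0],[0,0,0,0,0,-3,0],[0,0,0,0,0,-7,0],[0,0,0,0,0,-12,0],[0,0,0,0,0,-17,0],[0,0,0,0,0,-17,0]]

```text
t: 8.72
tool_pos: [0.4553, -0.3983, 0.2258]
ee_rot: [3.133, 0.084, 0.011]
contact_force: [-0.5, -0.0, 0.4]
width: 0.0428
grip_force: 0.0
```

Run:
```python
from h import *
o=get_obs();print(o["t"],o["tool_pos"],o["width"],o["contact_force"])
p=np.radians(20)
inc(((.463,.105,.24),ori()),((.463,.105,.24),ori(TH,p)),((.465,.105,.123),ori(TH,p)))
im,d=grab_frame("scene")
for q in("bolt_mid","lid_grip"): print(q,[(round(m["p"],2),world("scene",m["uv"],.013 if q[0]=="b" else .123)[0]) for m in mark_of(q,"scene")])
cv2.imwrite("pics/scene3.png",cv2.resize(im[130:300,190:400],None,fx=3.5,fy=3.5,interpolation=cv2.INTER_CUBIC))
```

```text
8.725 [ 0.455 -0.398  0.226] 0.04284258398774934 [-0.524 -0.027  0.417]
[ 0.008 -0.007 -0.   ] [  3.49 -50.2   -1.78]
[0.008 0.342 0.001] [  3.49 -50.2   -1.78]
[0.008 0.342 0.001] [  3.61 -50.28   9.92]
bolt_mid [(0.72, array([ 0.624, -0.231,  0.013])), (0.7, array([ 0.455, -0.348,  0.013])), (0.44, array([0.38 , 0.084, 0.013]))]
lid_grip [(0.79, array([0.457, 0.089, 0.123])), (0.42, array([ 0.542, -0.25 ,  0.123]))]
```

View pics/scene3.png

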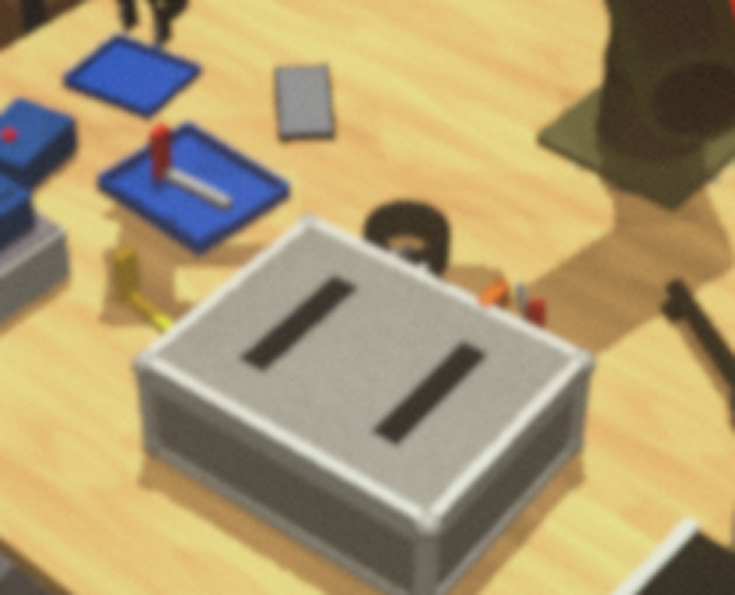

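The bolt stands in the larger tray (handle at crop (160,150), bar to (230,203)) and is let go. Next I measure the tab by its colour while the top view is clear.

Run:
```python
from h import *
for c in("top","scene"):
    im,d=grab_frame(c)
    h=cv2.cvtColor(im,cv2.COLOR_BGR2HSV)
    m=cv2.inRange(h,(5,150,100),(18,255,255)); a,b=proj(c,(.465,.104,.13))[0].astype(int)
    w=np.zeros_like(m);w[b-14:b+15,a-14:a+15]=m[b-14:b+15,a-14:a+15]
    v,u=np.nonzero(w);print(c,len(u),(a,b),u.mean(),v.mean())
    ok=d[v,u]>0;P=world(c,np.c_[u,v][ok],depth=d[v,u][ok]);P=P[P[:,2]>.1]
    print(np.median(P,0),P.min(0),P.max(0),world(c,[u.mean(),v.mean()],.138)[0])
```

```text
top 89 (np.int64(231), np.int64(246)) 227.96629213483146 244.17977528089887
[0.472 0.111 0.138] [0.452 0.104 0.119] [0.491 0.12  0.143] [0.471 0.111 0.138]
scene 64 (np.int64(329), np.int64(213)) 334.03125 214.078125
[0.464 0.115 0.14 ] [0.449 0.103 0.115] [0.489 0.123 0.147] [0.467 0.124 0.138]
```

>>> servo_tool:
  increments:
    - [[0,0,0,0.5,-5.5,-2,0],[0,0,0,1,-11.5,-2,0],[0,0,0,1.5,-17.5,-2,0],[0,0.1,0,2,-23.5,-2,0],[0,0.2,0,2.5,-29.5,-2,0],[0,0.3,0,3,-35.5,-2,0],[0,0.342,0,3.5,-41.5,-2,0],[0,0.342,0,3.5,-47.5,-2,0],[0,0.342,0,3.5,-50.2,-2,0],[0,0.342,0,3.5,-50.2,-2,0],[0,0.342,0,3.5,-50.2,-2,0],[0,0.342,0,3.5,-50.2,-2,0]]

```text
t: 10.48
tool_pos: [0.4609, 0.1058, 0.2403]
ee_rot: [-3.087, -0.08, -0.531]
contact_force: [-0.0, -0.4, -0.6]
width: 0.0424
grip_force: 0.0
```

Run:
```python
from h import *
o=get_obs();print(o["joint_positions"],R.from_rotvec(o["ee_rot"]).as_matrix())
M=ori(TH,np.radians(20))
inc(((.466,.112,.17),M),((.466,.112,.124),M))
```

```text
[ 0.165  0.026  1.955 -0.052  0.822  1.712] [[ 0.941  0.052  0.334]
 [ 0.049 -0.999  0.017]
 [ 0.334  0.    -0.942]]
[ 0.001  0.008 -0.002] [-1.84 -0.59  6.8 ]
[ 0.001  0.008 -0.002] [-3.38 -0.59 11.14]
```

>>> servo_tool:
  increments:
    - [[0,0,0,-0.6,-0.6,2,0],[0,0,0,-1.2,-0.6,4.5,0],[0,0,0,-1.84,-0.6,6.8,0],[0,0,0,-2.5,-0.6,8.6,0],[0,0,0,-3,-0.6,10,0],[0,0,0,-3.4,-0.6,11.1,0],[0,0,0,-3.4,-0.6,11.1,0],[0,0,0,-3.4,-0.6,11.1,0]]

```text
t: 11.48
tool_pos: [0.4664, 0.1126, 0.1252]
ee_rot: [-3.086, -0.081, -0.534]
contact_force: [0.3, 0.2, -0.2]
width: 0.0427
grip_force: 0.0
```

>>> servo_tool:
  increments:
    - [[0,0,0,0,0,0,1],[0,0,0,0,0,0,1],[0,0,0,0,0,0,1],[0,0,0,0,0,0,1],[0,0,0,0,0,0,1],[0,0,0,0,0,0,1]]

```text
t: 12.22
tool_pos: [0.4663, 0.1121, 0.1257]
ee_rot: [-3.088, -0.087, -0.536]
contact_force: [-0.0, -10.3, 3.7]
width: 0.0151
grip_force: 58.5
```

Run:
```python
from h import *
o=get_obs();T0=R.from_rotvec(o["ee_rot"])
for a in np.radians(np.arange(3,46,3)):
    b=.287-(.287*np.cos(a)-.011*np.sin(a)); u=.287*np.sin(a)+.011*np.cos(a)-.011
    print(round(np.degrees(a)),np.round(T0.inv().apply([b*np.cos(TH),b*np.sin(TH),u])*100,2))
```

```text
3 [ 0.6   0.   -1.38]
6 [ 1.26  0.01 -2.73]
9 [ 2.    0.01 -4.04]
12 [ 2.81  0.02 -5.31]
15 [ 3.68  0.02 -6.53]
18 [ 4.61  0.03 -7.71]
21 [ 5.6   0.03 -8.84]
24 [ 6.66  0.04 -9.92]
27 [  7.76   0.04 -10.93]
30 [  8.92   0.05 -11.89]
33 [ 10.13   0.05 -12.79]
36 [ 11.38   0.06 -13.62]
39 [ 12.67   0.06 -14.39]
42 [ 14.01   0.07 -15.09]
45 [ 15.37   0.07 -15.71]
```

>>> servo_tool:
  increments:
    - [[0,0,0,0.3,0,-0.7,1],[0,0,0,0.6,0,-1.38,1],[0,0,0,1.26,0,-2.73,1],[0,0,0,2,0,-4.04,1],[0,0,0,2.81,0,-5.31,1],[0,0,0,3.68,0,-6.53,1],[0,0,0,4.61,0,-7.71,1],[0,0,0,5.6,0,-8.84,1],[0,0,0,5.6,0,-8.84,1]]

```text
t: 13.35
tool_pos: [0.4897, 0.1135, 0.2276]
ee_rot: [-3.088, -0.085, -0.535]
contact_force: [4.8, -5.9, -4.7]
width: 0.0155
grip_force: 60.0
```

>>> servo_tool:
  increments:
    - [[0,0,0,1.06,0,-1.08,1],[0,0,0,2.16,0,-2.09,1],[0,0,0,3.32,0,-3.05,1],[0,0,0,4.53,0,-3.95,1],[0,0,0,5.78,0,-4.78,1],[0,0,0,7.07,0,-5.55,1],[0,0,0,8.41,0,-6.25,1],[0,0,0,9.77,0,-6.87,1],[0,0,0,9.77,0,-6.87,1],[0,0,0,9.77,0,-6.87,1],[0,0,0,9.77,0,-6.87,1]]

```text
t: 14.72
tool_pos: [0.5586, 0.1181, 0.3251]
ee_rot: [-3.085, -0.083, -0.537]
contact_force: [3.2, -5.2, -4.3]
width: 0.0154
grip_force: 61.2
```

Run:
```python
from h import *
o=get_obs();p=o["tool_pos"];print(o["t"],p,o["contact_force"],o["width"],o["grip_force"])
g=np.array([np.cos(TH),np.sin(TH)])
H=np.array([.466,.112])+.287*g
f=(H-p[:2])@g; print("angle",np.degrees(np.arctan2(p[2]-.112,f)-np.arctan2(.011,.287)),np.hypot(f,p[2]-.112))
im,d=grab_frame("scene")
# lid plane from depth, top of lid on the scene side
for c in("scene","top"):
    im,d=grab_frame(c)
    for s in silhouettes("lid_grip",c)[:1]:
        v,u=np.nonzero(s["mask"]&(d>0));P=world(c,np.c_[u,v],depth=d[v,u]);q=(P[:,:2]-H)@g
        k=(q<-.06)&(P[:,2]>.16);Q=np.c_[-q[k],P[k,2]-.112]
        print(c,k.sum(),np.degrees(np.arctan(np.polyfit(Q[:,0],Q[:,1],1)[0])))
im,d=grab_frame("scene")
print([(round(m["p"],2),world("scene",m["uv"],.013)[0]) for m in mark_of("bolt_mid","scene")])
cv2.imwrite("pics/scene4.png",cv2.resize(im[100:310,170:400],None,fx=2.8,fy=2.8,interpolation=cv2.INTER_CUBIC))
```

```text
14.725 [0.559 0.118 0.325] [ 3.19  -5.214 -4.254] 0.015443019394072712 61.21600270271301
angle 45.458064909926954 0.2883583454463433
scene 5068 42.21503436957069
top 4885 41.97188071469424
[(0.45, array([ 0.452, -0.349,  0.013])), (0.45, array([ 0.62 , -0.228,  0.013])), (0.44, array([ 0.551, -0.541,  0.013]))]
```

View pics/scene4.png

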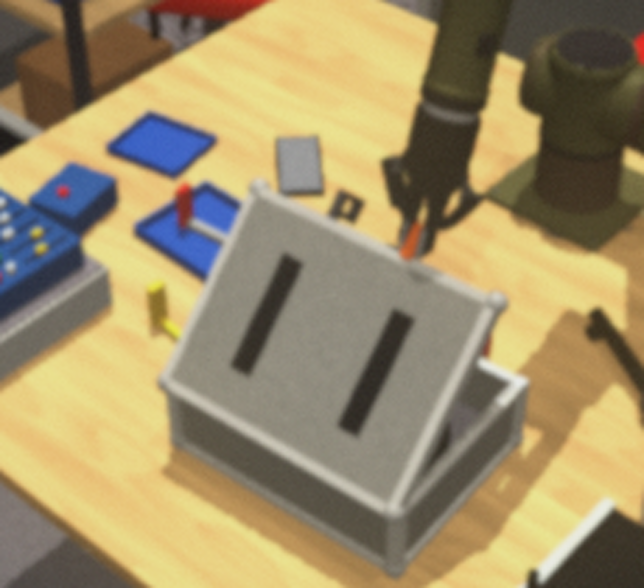

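The picture shows the lid raised and the tab held (crop (412,240)), and the bolt still in the tray. The TCP gives 45.5° and the depth fit 42°, so I'll check the angle with a robust fit.

Run:
```python
from h import *
g=np.array([np.cos(TH),np.sin(TH)]);H=np.array([.466,.112])+.287*g
for c in("scene","top"):
    im,d=grab_frame(c)
    s=silhouettes("lid_grip",c)[0]; m=cv2.erode(s["mask"].astype(np.uint8),np.ones((15,15)))
    v,u=np.nonzero((m>0)&(d>0));P=world(c,np.c_[u,v],depth=d[v,u])
    k=np.ones(len(P),bool)
    for _ in range(8):
        mu=P[k].mean(0);n=np.linalg.svd(P[k]-mu,full_matrices=False)[2][2];r=abs((P-mu)@n);k=r<max(.004,2*np.median(r)*.7)
    n*=np.sign(n[2]);print(c,k.sum(),len(P),n,np.degrees(np.arctan2(np.hypot(*n[:2]),n[2])),"rms",r[k].std())
print(get_obs()["tool_pos"])
```

```text
scene 3885 5360 [0.699 0.045 0.713] 44.49636238281757 rms 0.0011308975509702615
top 4056 4057 [0.696 0.047 0.717] 44.22619343591954 rms 0.0006420629016089123
[0.559 0.118 0.325]
```

The robust fit gives 44.4°, and the arm is still at rest, so I'm handing in.

```bash
python3 -c "
from workcell import *
print(hand_in())"
```

```text
the job is handed in; nothing more can be done
None
```

The job is handed in, though the hand-in returned no verdict: the bolt lies released in the larger blue tray, and the gripper is holding the lid open at about 44.4° by the orange tab.

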